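# Seat a heel top-piece and gauge its hardness

## Robot

A 6-joint arm with a two-finger parallel gripper is mounted at the origin on a cart in front of the work surface, level with it; the furniture and walls round the work are solid. World frame = base frame: x ahead of the robot, y to its left, z up, the work surface at z = 0. Lengths are in m, angles in rad, forces in N, time in s.
With the tool pointing down it reaches from about 0.325 to 0.775 m from the base axis. Payload 5.5 kg.
Tool frame: the origin (TCP) lies midway between the tips of the shut fingers; the grasp point (between the pads) lies 19 mm behind it; z points along the fingers, y is the line along which they close (so a half turn about z gives the same grasp; the last joint's range is limited). The gripper opens to 85 mm and grips with 20 to 120 N. Pads are 22 mm wide; open, the fingers measure 114 mm over their backs; the gripper's body (76 mm by 85 mm) begins 54 mm behind the grasp point. The pads swing forward as they close: fully open they stand 13 mm farther back than shut.
Start: joints at [1.113, 0.091, 1.231, -0, 1.82, -0.057], TCP at [0.234, 0.552, 0.231] pointing down, gripper open.
Joint ranges: [-2.87, 2.87], [-0.86, 2.18], [0.17, 2.46], [-1.51, 4.65], [0.06, 2.69], [-2.65, 2.65]. Speed limits (rad/s): [2.57, 2.57, 3.01, 3.14, 3.14, 3.14].

## Interface

Orientations are given as [roll, pitch, yaw] about the fixed x, y, z axes, in that order (R = Rz(yaw) Ry(pitch) Rx(roll)).
In Python, from bench import env gives the robot as it stands.
- The arm moves only by the tool move_arm, never from a script. Its argument "series" is a list of rows, each an object of numbers: "tx", "ty", "tz": the shift along the tool's x, y, z in mm; "wx", "wy", "wz": the turn, a rotation vector about the tool's x, y, z in degrees. In form: [{"tx": .., "ty": .., "tz": .., "wx": .., "wy": .., "wz": ..}, ...]. A call has 1 to 10 rows; each row shifts and turns the commanded pose from where the row before left it, along the tool's axes as they then stand; what a row does not reach is not made up. A row lasts 1/8 s, in which the tool goes at most 62.5 mm and 10.7 degrees, less where a joint would pass 70% of its speed; a pose out of reach is approached as far as the arm can. A call with a gripper value outside its range is refused whole. "grip" is the finger opening in mm, from 0 to 85.4, set as the call begins (left out, the last holds). The fingers move at their own pace and stop on an object; "newtons" is the grip in N (left out, the last holds). Time passes only in rows, so rows that do not move let the fingers close. It gives the time, the measured TCP pose, the force, the opening and the grip force at its end, in the units of the state.
- env.get_obs(): the state, without advancing time (a new reading comes with each control period).
- env.capture(name): name is "side" or "top"; returns a dict with "image" (384x512x3 uint8, blue, green, red), "z_map" (384x512 float32, m along the optical axis (not along the pixel's ray), 0 where there is no reading), "camera_matrix" (3x3 intrinsics, pixels), "xyz" and "attitude" of the camera in the world. Camera axes: x right, y up, looking along -z (the intrinsics and any distortion apply to the point x, -y, -z); pixel columns grow to the right and rows downward; lengths in m; the calibration is good to about 2 mm. A picture is of the moment at which its call begins.
- env.hand_in(): hands the job in; it is judged then, once.
The state is a dict: "time": time; "joint_pos": joint angles; "dq": joint speeds; "tau": joint torques, N m; "tool_pos": TCP position; "eef_rot": TCP orientation; "force": force on the tool from outside, world axes, zero at the start; "torque": the same for the moment, N m; "finger_gap": finger opening in m; "gripper_force": force on a finger pad.
Only numpy, scipy, OpenCV 4.12 (cv2) and the standard library are available. Lean on these libraries where they do the work, as an engineer would, in place of code of your own. Each camera call takes 0.05 s, during which the arm holds its last target. There are 200 camera calls.

## Task

Press the larger of the two D-shaped rubber heel pieces fully down onto its metal plate; only then lift the dial hardness gauge out of its wooden stand and hold it upright on the ring marked on that larger heel piece, plunger tip inside the ring, dial facing the same way as the heel piece's straight edge, pressed lightly so that the spring plunger is about half way in and never bottoms. Do not press the smaller heel piece down or disturb the tub, wax block and rubber roll. Finish while still holding the gauge like that: do not let go or put it down.

Things in the scene. Friction and masses are not known exactly. Their poses are not given: they have to be found in the camera images.
- large_heel (a joint): How far the larger heel piece is pressed down, m: 0 = 9 mm proud of its plate, 0.009 = fully seated. It starts 5 to 9 mm proud; it slides straight down on two dowels against about 8 N of friction and stays where it is left.
- large_heel_spot (a point): Centre of the pale ring (19 mm across) on top of the larger heel piece; moves with it. z up, -x points out of the straight edge. Black rubber, D-shaped, 66 mm wide (y), 67 mm long, 14 mm thick: straight edge 34 mm from the ring's centre on the -x side, round of radius 33 mm about that centre on the +x side. Its top is 34 mm above the bench when seated, up to 43 mm before.
- fixture_a: Fixed aluminium plate under the larger heel piece, 80 (x) x 76 (y) x 20 mm; origin at the centre of its underside, straight below the ring's centre. Obstacles: on the bench to the left (+y) of the plates and stand, at y = 0.01 to 0.07 from x = 0.43 on, an upright wooden partition reaches 0.165 m above the bench; from x = 0.69 on, a cabinet reaches 0.21 m.
- small_heel (a joint): The same for the smaller heel piece, which starts at 0 (9 mm proud) and must stay there.
- small_heel_spot (a point): The same point on the smaller heel piece: same D shape and ring but 42 mm wide, 43 mm long, on an equal plate, to be left alone. The two plates may stand either way round.
- stand: Fixed wooden block 64 x 64 x 50 mm, origin at the centre of its underside, with an upright hole 17 mm across and 46 mm deep in the middle of its top, in which the gauge stands.
- gauge: Dial gauge, 0.14 to 0.22 kg, upright in the stand. Origin on its axis under its flange (32 mm across, 6 mm thick, rests on the stand). z up, the dial faces -x. Below: sleeve 16 mm across, 30 mm long, then plunger 6 mm across, 14 mm out. Above: round dial housing 46 mm across, 22 mm thick, top 50 mm above the origin; then a round black handle 22 mm across, 53 to 98 mm above the origin.
- grip (a point): Middle of the gauge's handle, on its axis, 76 mm above the gauge's origin and 120 mm above the tip of the free plunger.
- dial (a point): Point in the air before the dial, 40 mm in front (-x) of the axis of the gauge, 27 mm above the gauge's origin.
- tip (a point): Lower end of the plunger, on the gauge's axis.
- plunger (a joint): How far the plunger is pushed in, m: 0 = fully out, 0.005 = half way, 0.010 = bottomed. Its spring gives about 1 N at the start and 1 N more for each mm.
- tub: Bystander: small glue pot, 42 mm across, 49 mm high; origin at its underside.
- wax: Bystander: orange-brown wax block 32 x 50 x 18 mm; origin at its underside.
- roll: Bystander: black rubber roll standing on end, 34 mm across, 34 mm high; origin at its underside.

How it is judged:
By the outcome, as a careful person would: the job done as asked, in the order asked, and still so for the second after the job is handed in, while the arm keeps its last pose, push and grip.
It also fails if it takes over 58 s, if anything falls off the work surface, if the arm or the gripper's body presses on something with over 40 N, if the wrist force passes 120 N, or if a joint passes its speed limit or range.

## Working session

There is one attempt and no reset: what is moved stays moved. The work goes in short steps, Python scripts to look and compute and a tool call to move; the robot and the scene stay as the last step left them, time stands still between calls to the robot, and variables do not carry over. Pictures are saved under pics/ and viewed, at most 10 in all, crops included, and the job is handed in when it is done.

Besides the shell and the picture viewer there is one more tool, called after "Emit:" as name([rows], argument=value, ...), one row to a line, values as JSON. move_arm: Moves the arm, as the interface text tells. Its arguments: {"type":"object","properties":{"series":{"type":"array","items":{"type":"object","properties":{"tx":{"type":"number"},"ty":{"type":"number"},"tz":{"type":"number"},"wx":{"type":"number"},"wy":{"type":"number"},"wz":{"type":"number"}}}},"grip":{"type":"number"},"newtons":{"type":"number"}},"required":["series"]}

```bash
mkdir -p pics; ls
cat > h.py <<'E'
import numpy as np, cv2
from scipy.spatial.transform import Rotation as R
from bench import env
def cap(n):
    c=env.capture(n); c={k:(np.array(v) if not isinstance(v,dict) else v) for k,v in c.items()}
    a=c["attitude"]; c["R"]=a if a.shape==(3,3) else R.from_euler("xyz",a).as_matrix(); return c
def cloud(c):
    z=c["z_map"]; K=c["camera_matrix"]; v,u=np.indices(z.shape)
    p=np.stack([(u-K[0,2])/K[0,0]*z,-(v-K[1,2])/K[1,1]*z,-z],-1)
    return p@c["R"].T+c["xyz"]
def ray(c,u,v,h):
    K=c["camera_matrix"]; d=c["R"]@np.array([(u-K[0,2])/K[0,0],-(v-K[1,2])/K[1,1],-1]); return c["xyz"]+d*(h-c["xyz"][2])/d[2]
E
python3 - <<'E'
from h import *
print(env.get_obs())
for n in("top","side"):
    c=cap(n); cv2.imwrite(f"pics/{n}0.png",c["image"]); print({k:v for k,v in c.items() if k not in("image","z_map")})
E
```

```text
pics
{'time': 0.0, 'joint_pos': array([ 1.11332930e+00,  9.18808308e-02,  1.23191930e+00, -2.67463805e-05,
        1.81977310e+00, -5.67224528e-02]), 'dq': array([-0.00017302,  0.00084089, -0.0004162 , -0.00010843,  0.0012313 ,
        0.00114195]), 'tau': array([ 5.43511142e-04, -4.58732271e+01, -4.18028998e+01, -1.53175133e-04,
        1.15482116e-02, -2.23115870e-05]), 'tool_pos': array([0.2339596 , 0.55219916, 0.23011883]), 'eef_rot': array([-3.13961379e+00, -8.63898148e-05,  2.74084143e+00]), 'force': array([ 0.08162063, -0.13887902, -0.55426384]), 'torque': array([-0.03006452,  0.025079  , -0.00092725]), 'gripper_force': 0.0, 'finger_gap': 0.08519918050022661}
{'camera_matrix': array([[392.53128836,   0.        , 250.47116785],
       [  0.        , 392.53128836, 191.52819188],
       [  0.        ,   0.        ,   1.        ]]), 'xyz': array([ 0.47390891, -0.21317521,  0.97163636]), 'attitude': array([ 0.05833438, -0.0079413 , -1.5478119 ]), 'R': array([[ 0.02298167,  0.99802471, -0.0584681 ],
       [-0.99970435,  0.02340617,  0.00658571],
       [ 0.00794121,  0.05829946,  0.99826755]])}
{'camera_matrix': array([[449.37524447,   0.        , 256.76416398],
       [  0.        , 449.37524447, 191.30034013],
       [  0.        ,   0.        ,   1.        ]]), 'xyz': array([ 0.74919233, -0.79746829,  0.7019959 ]), 'attitude': array([0.79152402, 0.01171161, 0.34635879]), 'R': array([[ 0.94055054, -0.2307332 ,  0.24925264],
       [ 0.33945181,  0.66385684, -0.6663832 ],
       [-0.01171134,  0.71137633,  0.70271371]])}
```

View pics/top0.png

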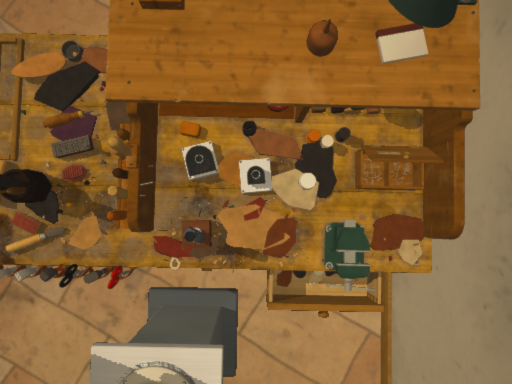

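View pics/side0.png

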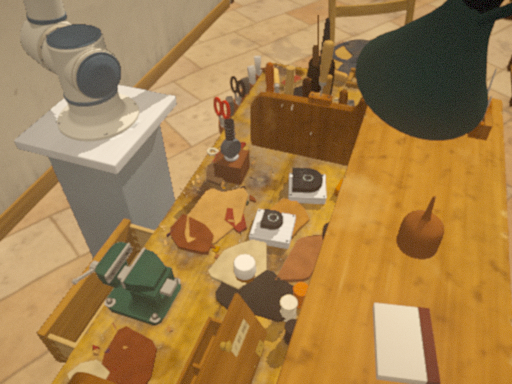

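The top view shows the large-heel plate at about (200,160), the small-heel plate at (256,175), and the stand with the gauge at (197,231). The partition is at (145,165). In the side view the gauge is at (232,150) and the large heel at (307,180).

Run:
```python
from h import *
t=cv2.imread("pics/top0.png")[130:260,150:290]; s=cv2.imread("pics/side0.png")[120:260,190:340]
cv2.imwrite("pics/crop0.png",np.hstack([cv2.resize(t,(390,362),interpolation=2),cv2.resize(s,(390,362),interpolation=2)]))
c=cap("top");P=cloud(c);im=c["image"];np.set_printoptions(precision=3,suppress=True)
for nm,(u0,u1,v0,v1) in dict(L=(175,228,135,188),S=(234,278,152,200),ST=(175,220,212,250)).items():
    p=P[v0:v1,u0:u1].reshape(-1,3); g=im[v0:v1,u0:u1].reshape(-1,3).astype(int)
    print(nm,np.histogram(p[:,2],bins=np.arange(-.01,.16,.005)))
```

```text
L (array([   5,  476, 1049,  175,   67,  114,  209,    3,    6,   97,  571,
         26,    0,    0,    0,    0,    0,    0,    0,    0,    0,    0,
          0,    0,    0,    0,    0,    0,    0,    0,    0,    0,    0]), array([-0.01 , -0.005,  0.   ,  0.005,  0.01 ,  0.015,  0.02 ,  0.025,
        0.03 ,  0.035,  0.04 ,  0.045,  0.05 ,  0.055,  0.06 ,  0.065,
        0.07 ,  0.075,  0.08 ,  0.085,  0.09 ,  0.095,  0.1  ,  0.105,
        0.11 ,  0.115,  0.12 ,  0.125,  0.13 ,  0.135,  0.14 ,  0.145,
        0.15 ,  0.155]))
S (array([  1, 197, 426, 248, 211, 223, 499,  10,   4,   5, 206,  71,   0,
         0,   0,   0,   0,   0,   0,   0,   0,   0,   0,   0,   0,   0,
         0,   0,   0,   0,   0,   0,   0]), array([-0.01 , -0.005,  0.   ,  0.005,  0.01 ,  0.015,  0.02 ,  0.025,
        0.03 ,  0.035,  0.04 ,  0.045,  0.05 ,  0.055,  0.06 ,  0.065,
        0.07 ,  0.075,  0.08 ,  0.085,  0.09 ,  0.095,  0.1  ,  0.105,
        0.11 ,  0.115,  0.12 ,  0.125,  0.13 ,  0.135,  0.14 ,  0.145,
        0.15 ,  0.155]))
ST (array([  1, 258, 391, 174,  78,   4,   7,   7,   6,   8,   2, 134, 368,
        19,   1,   5,   2,   8,  10,  23,  36,  46,   7,   1,   1,   4,
         2,   2,   3,   6,   4,  73,  12]), array([-0.01 , -0.005,  0.   ,  0.005,  0.01 ,  0.015,  0.02 ,  0.025,
        0.03 ,  0.035,  0.04 ,  0.045,  0.05 ,  0.055,  0.06 ,  0.065,
        0.07 ,  0.075,  0.08 ,  0.085,  0.09 ,  0.095,  0.1  ,  0.105,
        0.11 ,  0.115,  0.12 ,  0.125,  0.13 ,  0.135,  0.14 ,  0.145,
        0.15 ,  0.155]))
```

View pics/crop0.png

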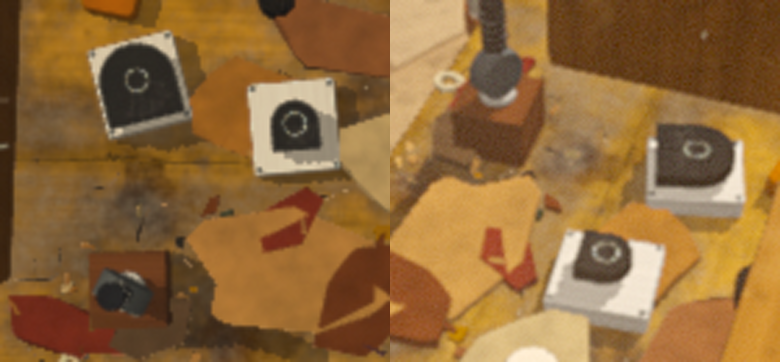

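The crop shows the ring on the large heel near crop (137,80), with its straight edge toward the robot and slightly turned. The gauge stands in its block, handle at (113,292), with the housing turned the other way.

```bash
cat > meas.py <<'E'
from h import *
np.set_printoptions(precision=4,suppress=True)
def rect(p,m=None):
    return cv2.minAreaRect((p[:,:2]*1000).astype(np.float32))
if __name__=="__main__":
    c=cap("top");P=cloud(c);im=c["image"]
    def sel(b,z0,z1):
        u0,u1,v0,v1=b; m=np.zeros(P.shape[:2],bool); m[v0:v1,u0:u1]=True; return m&(P[...,2]>z0)&(P[...,2]<z1)
    for nm,b in dict(L=(175,228,135,188),S=(234,278,152,200)).items():
        m=sel(b,.033,.05);p=P[m]; print(nm,"top z",np.median(p[:,2]),"rect",rect(p))
        print("  edge row pts"); 
        m=sel(b,.014,.027);p=P[m]; print("  plate",np.median(p[:,2]),rect(p))
        m=sel(b,.033,.05).astype(np.uint8); m=cv2.erode(m,np.ones((3,3)))>0
        g=im.min(2).astype(float); w=np.where(m,np.clip(g-np.median(g[m])-15,0,None),0)
        v,u=np.indices(w.shape); uc,vc=(w*u).sum()/w.sum(),(w*v).sum()/w.sum()
        print("  ring px",uc,vc,"->",ray(c,uc,vc,np.median(p[:,2])*0+np.median(P[m][:,2])))
    b=(175,220,212,250)
    for z0,z1,n in((.14,.16,"handle"),(.075,.108,"housing"),(.04,.06,"stand")):
        p=P[sel(b,z0,z1)]; print(n,p.mean(0),np.median(p[:,2]),rect(p))
    p=P[sel(b,.085,.108)]; q=p[:,:2]-p[:,:2].mean(0); print("pca housing",np.linalg.svd(q,full_matrices=False)[1:],)
    s=cap("side");Q=cloud(s); mm=(np.hypot(Q[...,0]-.38,Q[...,1]+.08)<.06)
    for z0,z1,n in((.105,.145,"handleS"),(.145,.16,"htopS"),(.06,.1,"housS")):
        k=mm&(Q[...,2]>z0)&(Q[...,2]<z1); p=Q[k]; print(n,len(p),p.mean(0) if len(p) else 0, rect(p) if len(p) else 0)
E
python3 meas.py
```

```text
L top z 0.041689553129233614 rect ((603.3998413085938, -94.54878234863281), (66.43607330322266, 65.85935974121094), 15.4614896774292)
  edge row pts
  plate 0.02065266347311584 ((616.9036865234375, -90.89317321777344), (106.08377075195312, 75.66484069824219), 15.702890396118164)
  ring px 198.91304347826087 158.50197628458497 -> [ 0.6043 -0.0947  0.0418]
S top z 0.043934945670436654 rect ((568.3515014648438, -230.29412841796875), (42.2421989440918, 40.65351867675781), 2.3351070880889893)
  edge row pts
  plate 0.020903160075503968 ((576.0531616210938, -232.27078247070312), (91.02830505371094, 100.36668395996094), 6.093679428100586)
  ring px 256.61696658097685 174.2853470437018 -> [ 0.5696 -0.2329  0.044 ]
handle [ 0.4262 -0.0936  0.1483] 0.14836882882611924 ((426.1795959472656, -93.65863037109375), (19.000795364379883, 20.81807518005371), 87.62930297851562)
housing [ 0.4262 -0.0988  0.0919] 0.0929755072688152 ((425.7554016113281, -93.65206146240234), (43.88055419921875, 22.829397201538086), 63.2451286315918)
stand [ 0.4277 -0.096   0.051 ] 0.050924322581742454 ((425.88250732421875, -93.22514343261719), (64.551513671875, 63.65035629272461), 2.292707920074463)
pca housing (array([0.1504, 0.07  ]), array([[-0.5646, -0.8254],
       [ 0.8254, -0.5646]]))
handleS 157 [ 0.4283 -0.1008  0.1253] ((428.6300354003906, -98.49983215332031), (22.562355041503906, 14.43938159942627), 35.19673156738281)
htopS 53 [ 0.4258 -0.095   0.1469] ((425.80303955078125, -94.62904357910156), (18.850709915161133, 19.568950653076172), 22.238096237182617)
housS 269 [ 0.4266 -0.1038  0.0831] ((424.46392822265625, -96.2647705078125), (41.49187088012695, 24.02142906188965), 62.61088180541992)
```

Emit:
move_arm([
  {"tz": -45},
  {"tz": -45},
  {"tx": -42.4,"ty": -32.2},
  {"tx": -42.4,"ty": -32.2},
  {"tx": -42.4,"ty": -32.2},
  {"tx": -42.4,"ty": -32.2},
  {"tx": -42.4,"ty": -32.2},
  {"tx": -42.4,"ty": -32.2},
  {"tx": -42.4,"ty": -32.2},
  {"tx": -42.4,"ty": -32.2},
], grip=0, newtons=60)

```text
validation failed for argument at $.se...
```

Emit:
move_arm([
  {"tx": -42.4,"ty": -32.2},
  {"tx": -42.4,"ty": -32.2},
  {"tx": -42.4,"ty": -32.2},
  {"tx": -42.4,"ty": -32.2},
  {"tx": -42.4,"ty": -32.2},
  {"tx": -42.4,"ty": -32.2},
  {},
  {},
])

```text
validation failed for argument at $.se...
```

Emit:
move_arm([
  {"tx": 0,"ty": 0,"tz": -45,"wx": 0,"wy": 0,"wz": 0},
  {"tx": 0,"ty": 0,"tz": -45,"wx": 0,"wy": 0,"wz": 0},
], grip=0, newtons=60)

```text
time: 0.5
tool_pos: [0.2339, 0.5521, 0.3214]
eef_rot: [-3.14, -0.0, 2.741]
force: [-0.2, 0.7, -0.1]
finger_gap: 0.0517
gripper_force: 0.0
```

Emit:
move_arm([
  {"tx": -42,"ty": -32,"tz": 0,"wx": 0,"wy": 0,"wz": 0},
  {"tx": -42,"ty": -32,"tz": 0,"wx": 0,"wy": 0,"wz": 0},
  {"tx": -42,"ty": -32,"tz": 0,"wx": 0,"wy": 0,"wz": 0},
  {"tx": -42,"ty": -32,"tz": 0,"wx": 0,"wy": 0,"wz": 0},
  {"tx": -42,"ty": -32,"tz": 0,"wx": 0,"wy": 0,"wz": 0},
  {"tx": -42,"ty": -32,"tz": 0,"wx": 0,"wy": 0,"wz": 0},
  {"tx": -42,"ty": -32,"tz": 0,"wx": 0,"wy": 0,"wz": 0},
  {"tx": -42,"ty": -32,"tz": 0,"wx": 0,"wy": 0,"wz": 0},
  {"tx": -42,"ty": -32,"tz": 0,"wx": 0,"wy": 0,"wz": 0},
  {"tx": -42,"ty": -32,"tz": 0,"wx": 0,"wy": 0,"wz": 0},
])

```text
time: 1.75
tool_pos: [0.4965, 0.0923, 0.3213]
eef_rot: [3.141, 0.0, 2.741]
force: [-0.3, 0.2, -0.7]
finger_gap: -0.0
gripper_force: 0.0
```

Emit:
move_arm([
  {"tx": -43,"ty": -33,"tz": 0,"wx": 0,"wy": 0,"wz": 0},
  {"tx": -43,"ty": -33,"tz": 0,"wx": 0,"wy": 0,"wz": 0},
  {"tx": -43,"ty": -33,"tz": 0,"wx": 0,"wy": 0,"wz": 0},
  {"tx": -43,"ty": -33,"tz": 0,"wx": 0,"wy": 0,"wz": 0},
  {"tx": 0,"ty": 0,"tz": 0,"wx": 0,"wy": 0,"wz": 10},
  {"tx": 0,"ty": 0,"tz": 0,"wx": 0,"wy": 0,"wz": 10},
  {"tx": 0,"ty": 0,"tz": 0,"wx": 0,"wy": 0,"wz": 10},
  {"tx": 0,"ty": 0,"tz": 0,"wx": 0,"wy": 0,"wz": 10},
  {"tx": 0,"ty": 0,"tz": 0,"wx": 0,"wy": 0,"wz": 10},
  {"tx": 0,"ty": 0,"tz": 0,"wx": 0,"wy": 0,"wz": 10},
])

```text
time: 3.0
tool_pos: [0.6028, -0.0947, 0.3211]
eef_rot: [-3.141, -0.0, 1.688]
force: [-0.4, -0.3, -0.5]
finger_gap: -0.0002
gripper_force: 0.0
```

Emit:
move_arm([
  {"tx": 0,"ty": 0,"tz": 0,"wx": 0,"wy": 0,"wz": 10},
  {"tx": 0,"ty": 0,"tz": 0,"wx": 0,"wy": 0,"wz": 10},
  {"tx": 0,"ty": 0,"tz": 0,"wx": 0,"wy": 0,"wz": 0},
  {"tx": 0,"ty": 0,"tz": 0,"wx": 0,"wy": 0,"wz": 0},
])

```text
time: 3.5
tool_pos: [0.6028, -0.0947, 0.3212]
eef_rot: [-3.141, -0.0, 1.348]
force: [0.1, 0.1, 0.8]
finger_gap: -0.0002
gripper_force: 0.0
```

Emit:
move_arm([
  {"tx": 0,"ty": 0,"tz": 50,"wx": 0,"wy": 0,"wz": 0},
  {"tx": 0,"ty": 0,"tz": 50,"wx": 0,"wy": 0,"wz": 0},
  {"tx": 0,"ty": 0,"tz": 50,"wx": 0,"wy": 0,"wz": 0},
  {"tx": 0,"ty": 0,"tz": 50,"wx": 0,"wy": 0,"wz": 0},
  {"tx": 0,"ty": 0,"tz": 50,"wx": 0,"wy": 0,"wz": 0},
  {"tx": 0,"ty": 0,"tz": 20,"wx": 0,"wy": 0,"wz": 0},
  {"tx": 0,"ty": 0,"tz": 4,"wx": 0,"wy": 0,"wz": 0},
  {"tx": 0,"ty": 0,"tz": 0,"wx": 0,"wy": 0,"wz": 0},
])

```text
time: 4.5
tool_pos: [0.604, -0.095, 0.0495]
eef_rot: [3.138, -0.0, 1.345]
force: [0.4, 0.1, 0.4]
finger_gap: 0.0004
gripper_force: 0.0
```

Emit:
move_arm([
  {"tx": 0,"ty": 0,"tz": 2,"wx": 0,"wy": 0,"wz": 0},
  {"tx": 0,"ty": 0,"tz": 2,"wx": 0,"wy": 0,"wz": 0},
  {"tx": 0,"ty": 0,"tz": 2,"wx": 0,"wy": 0,"wz": 0},
  {"tx": 0,"ty": 0,"tz": 2,"wx": 0,"wy": 0,"wz": 0},
  {"tx": 0,"ty": 0,"tz": 0,"wx": 0,"wy": 0,"wz": 0},
])

```text
time: 5.12
tool_pos: [0.603, -0.0947, 0.0402]
eef_rot: [3.141, 0.0, 1.345]
force: [-1.4, 0.8, 4.7]
finger_gap: -0.0
gripper_force: 2.5
```

Emit:
move_arm([
  {"tx": 0,"ty": 0,"tz": 1,"wx": 0,"wy": 0,"wz": 0},
  {"tx": 0,"ty": 0,"tz": 1,"wx": 0,"wy": 0,"wz": 0},
  {"tx": 0,"ty": 0,"tz": 1,"wx": 0,"wy": 0,"wz": 0},
  {"tx": 0,"ty": 0,"tz": 1,"wx": 0,"wy": 0,"wz": 0},
  {"tx": 0,"ty": 0,"tz": 0,"wx": 0,"wy": 0,"wz": 0},
])

```text
time: 5.75
tool_pos: [0.6031, -0.0947, 0.0366]
eef_rot: [3.141, 0.0, 1.345]
force: [-1.8, 0.3, 7.5]
finger_gap: -0.0002
gripper_force: 3.4
```

Emit:
move_arm([
  {"tx": 0,"ty": 0,"tz": 1,"wx": 0,"wy": 0,"wz": 0},
  {"tx": 0,"ty": 0,"tz": 1,"wx": 0,"wy": 0,"wz": 0},
  {"tx": 0,"ty": 0,"tz": 0,"wx": 0,"wy": 0,"wz": 0},
  {"tx": 0,"ty": 0,"tz": 0,"wx": 0,"wy": 0,"wz": 0},
])

```text
time: 6.25
tool_pos: [0.603, -0.0947, 0.0345]
eef_rot: [3.141, 0.0, 1.345]
force: [-3.9, 0.7, 7.2]
finger_gap: 0.0001
gripper_force: 3.4
```

Emit:
move_arm([
  {"tx": 0,"ty": 0,"tz": 1,"wx": 0,"wy": 0,"wz": 0},
  {"tx": 0,"ty": 0,"tz": 1,"wx": 0,"wy": 0,"wz": 0},
  {"tx": 0,"ty": 0,"tz": 0,"wx": 0,"wy": 0,"wz": 0},
  {"tx": 0,"ty": 0,"tz": 0,"wx": 0,"wy": 0,"wz": 0},
])

```text
time: 6.75
tool_pos: [0.6031, -0.0947, 0.034]
eef_rot: [3.14, 0.0, 1.345]
force: [-5.6, 1.3, 13.3]
finger_gap: 0.0002
gripper_force: 6.5
```

Emit:
move_arm([
  {"tx": 0,"ty": 0,"tz": 1,"wx": 0,"wy": 0,"wz": 0},
  {"tx": 0,"ty": 0,"tz": 1,"wx": 0,"wy": 0,"wz": 0},
  {"tx": 0,"ty": 0,"tz": 0,"wx": 0,"wy": 0,"wz": 0},
  {"tx": 0,"ty": 0,"tz": 0,"wx": 0,"wy": 0,"wz": 0},
  {"tx": 0,"ty": 0,"tz": 0,"wx": 0,"wy": 0,"wz": 0},
])

```text
time: 7.38
tool_pos: [0.6032, -0.0948, 0.0339]
eef_rot: [3.139, 0.0, 1.345]
force: [-10.2, 2.2, 20.8]
finger_gap: -0.0004
gripper_force: 10.6
```

Emit:
move_arm([
  {"tx": 0,"ty": 0,"tz": -20,"wx": 0,"wy": 0,"wz": 0},
  {"tx": 0,"ty": 0,"tz": -60,"wx": 0,"wy": 0,"wz": 0},
  {"tx": 0,"ty": 0,"tz": -60,"wx": 0,"wy": 0,"wz": 0},
  {"tx": 0,"ty": 0,"tz": -60,"wx": 0,"wy": 0,"wz": 0},
  {"tx": -9.7,"ty": -43.2,"tz": 0,"wx": 0,"wy": 0,"wz": 0},
  {"tx": -9.7,"ty": -43.2,"tz": 0,"wx": 0,"wy": 0,"wz": 0},
  {"tx": -9.7,"ty": -43.2,"tz": 0,"wx": 0,"wy": 0,"wz": 0},
  {"tx": -9.7,"ty": -43.2,"tz": 0,"wx": 0,"wy": 0,"wz": 0},
  {"tx": 0,"ty": 0,"tz": 0,"wx": 0,"wy": 0,"wz": 0},
  {"tx": 0,"ty": 0,"tz": 0,"wx": 0,"wy": 0,"wz": 0},
])

```text
time: 8.62
tool_pos: [0.4261, -0.0938, 0.2297]
eef_rot: [3.14, -0.0, 1.344]
force: [0.6, -0.3, -0.4]
finger_gap: 0.0002
gripper_force: 0.0
```

```bash
cat > m2.py <<'E'
from meas import *
s=cap("side");Q=cloud(s);c=cap("top");P=cloud(c)
def hz(P,x,y,r=.012):
    m=np.hypot(P[...,0]-x,P[...,1]-y)<r; return np.median(P[m][:,2]),m.sum()
print("large",hz(P,.604,-.095),hz(Q,.604,-.095),"small",hz(P,.5696,-.2329),hz(Q,.5696,-.2329))
cv2.imwrite("pics/side1.png",cv2.resize(s["image"][80:240,150:350],(800,640))[:600])
print(env.get_obs()["tool_pos"])
E
python3 m2.py
```

```text
large (np.float64(0.03492538152575181), np.int64(78)) (np.float64(0.03303074954290103), np.int64(66)) small (np.float64(0.04392527257742174), np.int64(81)) (np.float64(0.042126715988155206), np.int64(91))
[ 0.4264 -0.0938  0.2292]
```

View pics/side1.png

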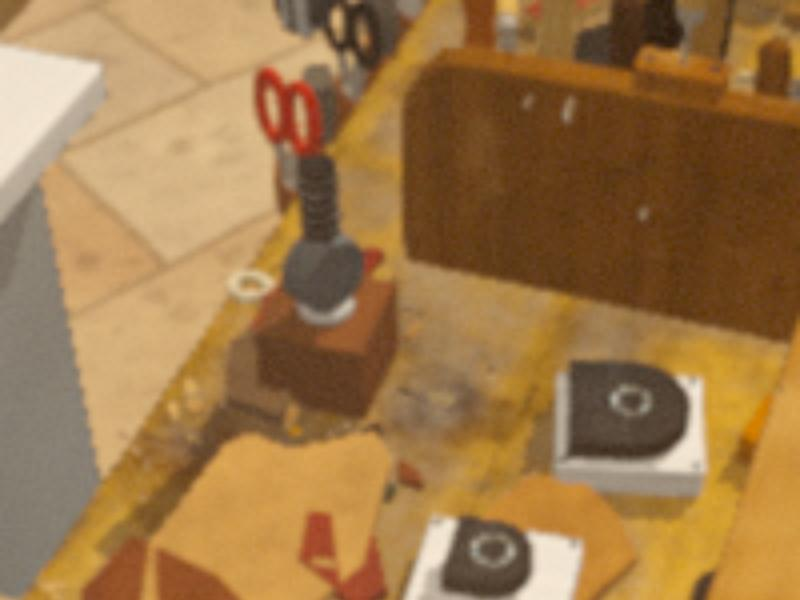

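The side crop shows the large heel seated (its depth is 9.0 mm below the small one's). The housing's plain grey back faces this camera at (322,270), so the dial faces away from it, toward -x+y.

Run:
```python
from meas import *
for n in("top","side"):
    c=cap(n);P=cloud(c);m=np.hypot(P[...,0]-.426,P[...,1]+.094)<.06
    print(n,P[m][:,2].max(),(m&(P[...,2]>.16)).sum()); cv2.imwrite(f"pics/{n}2.png",c["image"])
t=cv2.imread("pics/top2.png");s=cv2.imread("pics/side2.png");cv2.imwrite("pics/both2.png",cv2.resize(np.hstack([t[:,100:400],s[:,:400]]),(800,439)))
```

```text
top 0.6189558914597106 11015
side 0.4105425609543745 3315
```

View pics/both2.png

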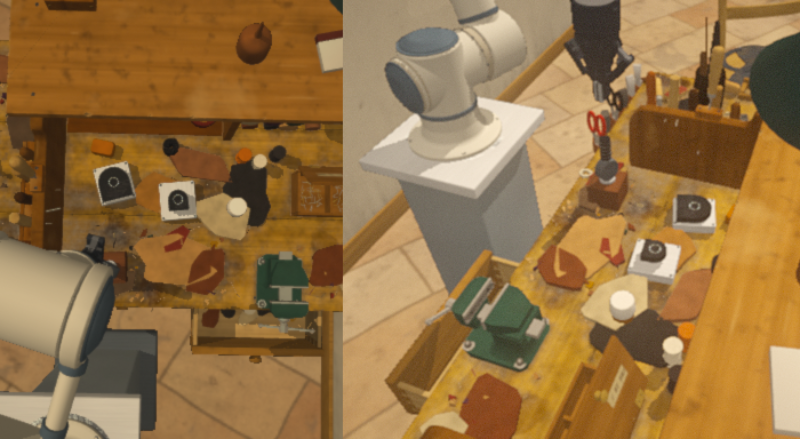

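The top view shows the arm reaching over the stand. The side view shows the gripper, still shut, straight above the gauge at about (600,85).

Emit:
move_arm([
  {"tx": 0,"ty": 0,"tz": 0,"wx": 0,"wy": 0,"wz": 0},
  {"tx": 0,"ty": 0,"tz": 0,"wx": 0,"wy": 0,"wz": 0},
  {"tx": 0,"ty": 0,"tz": 0,"wx": 0,"wy": 0,"wz": 0},
  {"tx": 0,"ty": 0,"tz": 0,"wx": 0,"wy": 0,"wz": 0},
  {"tx": 0,"ty": 0,"tz": 0,"wx": 0,"wy": 0,"wz": 0},
  {"tx": 0,"ty": 0,"tz": 0,"wx": 0,"wy": 0,"wz": 0},
  {"tx": 0,"ty": 0,"tz": 30,"wx": 0,"wy": 0,"wz": 0},
  {"tx": 0,"ty": 0,"tz": 30,"wx": 0,"wy": 0,"wz": 0},
  {"tx": 0,"ty": 0,"tz": 30,"wx": 0,"wy": 0,"wz": 0},
], grip=70)

```text
time: 9.95
tool_pos: [0.4257, -0.0937, 0.1384]
eef_rot: [3.141, -0.0, 1.345]
force: [0.3, 0.1, -0.7]
finger_gap: 0.0702
gripper_force: 0.0
```

Emit:
move_arm([
  {"tx": 0,"ty": 0,"tz": 20,"wx": 0,"wy": 0,"wz": 0},
  {"tx": 0,"ty": 0,"tz": 14,"wx": 0,"wy": 0,"wz": 0},
  {"tx": 0,"ty": 0,"tz": 0,"wx": 0,"wy": 0,"wz": 0},
  {"tx": 0,"ty": 0,"tz": 0,"wx": 0,"wy": 0,"wz": 0},
  {"tx": 0,"ty": 0,"tz": 0,"wx": 0,"wy": 0,"wz": 0},
])

```text
time: 10.58
tool_pos: [0.4263, -0.0939, 0.1065]
eef_rot: [3.14, 0.0, 1.345]
force: [0.0, -0.2, -0.6]
finger_gap: 0.0699
gripper_force: 0.0
```

Emit:
move_arm([
  {"tx": 0,"ty": 0,"tz": 0,"wx": 0,"wy": 0,"wz": 0},
  {"tx": 0,"ty": 0,"tz": 0,"wx": 0,"wy": 0,"wz": 0},
  {"tx": 0,"ty": 0,"tz": 0,"wx": 0,"wy": 0,"wz": 0},
  {"tx": 0,"ty": 0,"tz": 0,"wx": 0,"wy": 0,"wz": 0},
  {"tx": 0,"ty": 0,"tz": 0,"wx": 0,"wy": 0,"wz": 0},
  {"tx": 0,"ty": 0,"tz": 0,"wx": 0,"wy": 0,"wz": 0},
  {"tx": 0,"ty": 0,"tz": 0,"wx": 0,"wy": 0,"wz": 0},
  {"tx": 0,"ty": 0,"tz": 0,"wx": 0,"wy": 0,"wz": 0},
], grip=10, newtons=60)

```text
time: 11.58
tool_pos: [0.4258, -0.0938, 0.1055]
eef_rot: [3.141, 0.0, 1.344]
force: [-1.2, 0.9, 4.8]
finger_gap: 0.0211
gripper_force: 58.9
```

Emit:
move_arm([
  {"tx": 0,"ty": 0,"tz": -4,"wx": 0,"wy": 0,"wz": 0},
  {"tx": 0,"ty": 0,"tz": -8,"wx": 0,"wy": 0,"wz": 0},
  {"tx": 0,"ty": 0,"tz": -12,"wx": 0,"wy": 0,"wz": 0},
  {"tx": 0,"ty": 0,"tz": -12,"wx": 0,"wy": 0,"wz": 0},
  {"tx": 0,"ty": 0,"tz": -12,"wx": 0,"wy": 0,"wz": 0},
  {"tx": 0,"ty": 0,"tz": -12,"wx": 0,"wy": 0,"wz": 0},
  {"tx": 0,"ty": 0,"tz": -15,"wx": 0,"wy": 0,"wz": 0},
  {"tx": 0,"ty": 0,"tz": -15,"wx": 0,"wy": 0,"wz": 0},
  {"tx": 0,"ty": 0,"tz": 0,"wx": 0,"wy": 0,"wz": 0},
  {"tx": 0,"ty": 0,"tz": 0,"wx": 0,"wy": 0,"wz": 0},
])

```text
time: 12.82
tool_pos: [0.4256, -0.0937, 0.1949]
eef_rot: [-3.141, -0.0, 1.345]
force: [-1.0, -0.5, -2.5]
finger_gap: 0.0208
gripper_force: 59.0
```

Run:
```python
from meas import *
print(env.get_obs()["tool_pos"],env.get_obs()["force"],env.get_obs()["torque"])
s=cap("side");Q=cloud(s);cv2.imwrite("pics/side3.png",cv2.resize(s["image"][20:170,150:350],(800,600),interpolation=cv2.INTER_CUBIC))
```

```text
[ 0.4256 -0.0937  0.1949] [-1.0326 -0.5316 -2.4994] [-0.0208  0.0352  0.0044]
```

View pics/side3.png

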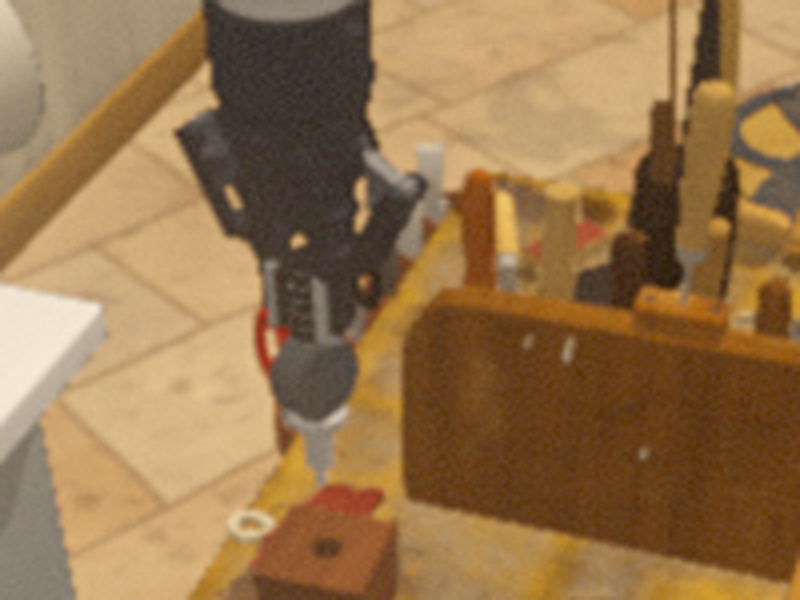

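The crop shows the gauge hanging upright, clear of the stand: housing at (315,370), plunger tip at (321,485), stand hole at (327,546).

```bash
cat > m3.py <<'E'
from meas import *
import sys
def gauge(n,ox,oy,oz,tag=""):
    A=[];
    for i in range(n):
        c=cap("side");A.append(cloud(c))
    Q=np.median(A,0); np.save("/tmp/Q.npy",Q)
    r=np.hypot(Q[...,0]-ox,Q[...,1]-oy); z=Q[...,2]-oz
    m=(r<.035)&(z>.010)&(z<.046); m=cv2.erode(m.astype(np.uint8),np.ones((3,3)))>0
    p=Q[m]; k=np.ones(len(p),bool)
    for _ in range(8):
        c0=p[k].mean(0); n_=np.linalg.svd(p[k]-c0)[2][2]; d=(p-c0)@n_; k=abs(d)<max(.0015,1.5*np.std(d[k])*0+.002)
    if n_[1]>0:n_=-n_
    print(tag,"back n",n_,"N",k.sum(),len(p),"yaw",np.degrees(np.arctan2(n_[1],n_[0])),"tilt",np.degrees(np.arcsin(n_[2])),"axis est",c0-n_*.011,"rms",np.std(d[k]))
    for a,b in((-.03,-.008),(-.046,-.032)):
        m=(r<.025)&(z>a)&(z<b); print("  ",a,b,m.sum(),Q[m].mean(0) if m.any() else 0)
    return c
if __name__=="__main__":
    gauge(5,*map(float,sys.argv[1:4]))
E
python3 m3.py .4256 -.0937 .139
```

```text
back n [ 0.8952 -0.4456  0.0026] N 170 233 yaw -26.464521181505436 tilt 0.14929212359097732 axis est [ 0.4232 -0.0958  0.168 ] rms 0.0005691927589636148
   -0.03 -0.008 59 [ 0.4272 -0.0988  0.1198]
   -0.046 -0.032 8 [ 0.4257 -0.0955  0.0995]
```

Emit:
move_arm([
  {"tx": 7.8,"ty": 34.9,"tz": 0,"wx": 0,"wy": 0,"wz": 0},
  {"tx": 7.8,"ty": 34.9,"tz": 0,"wx": 0,"wy": 0,"wz": 0},
  {"tx": 7.8,"ty": 34.9,"tz": 0,"wx": 0,"wy": 0,"wz": 0},
  {"tx": 7.8,"ty": 34.9,"tz": 0,"wx": 0,"wy": 0,"wz": 0},
  {"tx": 7.8,"ty": 34.9,"tz": 0,"wx": 0,"wy": 0,"wz": 0},
  {"tx": 0,"ty": 0,"tz": 0,"wx": 0,"wy": 0,"wz": -10.5},
  {"tx": 0,"ty": 0,"tz": 0,"wx": 0,"wy": 0,"wz": -10.5},
  {"tx": 0,"ty": 0,"tz": 0,"wx": 0,"wy": 0,"wz": -10.5},
  {"tx": 0,"ty": 0,"tz": 0,"wx": 0,"wy": 0,"wz": -10.5},
  {"tx": 0,"ty": 0,"tz": 0,"wx": 0,"wy": 0,"wz": 0},
])

```text
time: 14.38
tool_pos: [0.6045, -0.0949, 0.1948]
eef_rot: [-3.141, -0.001, 2.076]
force: [-0.2, 0.8, -2.0]
finger_gap: 0.0205
gripper_force: 59.7
```

Emit:
move_arm([
  {"tx": 0,"ty": 0,"tz": 20,"wx": 0,"wy": 0,"wz": 0},
  {"tx": 0,"ty": 0,"tz": 20,"wx": 0,"wy": 0,"wz": 0},
  {"tx": 0,"ty": 0,"tz": 8,"wx": 0,"wy": 0,"wz": 0},
  {"tx": 0,"ty": 0,"tz": 0,"wx": 0,"wy": 0,"wz": 0},
  {"tx": 0,"ty": 0,"tz": 0,"wx": 0,"wy": 0,"wz": 0},
])

```text
time: 15.0
tool_pos: [0.6048, -0.0949, 0.148]
eef_rot: [3.141, 0.001, 2.077]
force: [-0.4, 0.2, -1.7]
finger_gap: 0.0206
gripper_force: 59.8
```

```bash
cat > m4.py <<'E'
from m3 import *
import sys
o=env.get_obs(); print(o["tool_pos"],o["eef_rot"],o["force"])
x,y,z=o["tool_pos"]; c=gauge(5,x,y,z-.1055+.05)
im=c["image"]; cv2.imwrite("pics/"+sys.argv[1],cv2.resize(im[60:210,250:390],(560,600),interpolation=cv2.INTER_CUBIC))
# predicted pixels
def pix(p):
    q=c["R"].T@(np.array(p)-c["xyz"]);K=c["camera_matrix"]; return K[0,0]*q[0]/-q[2]+K[0,2],-K[1,1]*q[1]/-q[2]+K[1,2]
crop=lambda p:tuple(np.round((np.array(pix(p))-[250,60])*4+1.5,1))
print("pred tip",crop((x,y,z-.0995)),"pred ring",crop((.6043,-.0947,.034)),"housing c",crop((x,y,z-.0285)))
Q=np.load("/tmp/Q.npy");m=(np.hypot(Q[...,0]-.604,Q[...,1]+.095)<.022)&(Q[...,2]<.04)&(Q[...,2]>.025)
g=im.min(2).astype(float);w=np.where(m,np.clip(g-np.median(g[m])-25,0,None),0);v,u=np.indices(w.shape)
print("ring in side (full px)",(w*u).sum()/w.sum(),(w*v).sum()/w.sum(),ray(c,(w*u).sum()/w.sum(),(w*v).sum()/w.sum(),.033))
E
python3 m4.py side4.png
```

```text
[ 0.6048 -0.0949  0.148 ] [3.1408 0.0007 2.0773] [-0.3502  0.2366 -1.6772]
 back n [ 0.2438 -0.9016  0.3574] N 102 128 yaw -74.8709438088287 tilt 20.93807993251595 axis est [ 0.605  -0.1042  0.1233] rms 0.0010041952150596663
   -0.03 -0.008 60 [ 0.6046 -0.1003  0.0733]
   -0.046 -0.032 8 [ 0.6042 -0.0968  0.0534]
pred tip (np.float64(234.4), np.float64(461.8)) pred ring (np.float64(231.8), np.float64(481.0)) housing c (np.float64(244.1), np.float64(358.8))
ring in side (full px) 306.31159420289856 179.47774327122153 [ 0.6012 -0.0933  0.033 ]
```

View pics/side4.png

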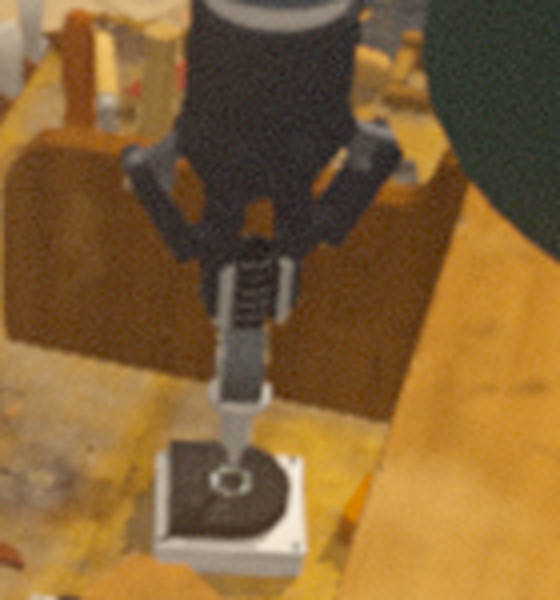

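The crop shows the tip at about (232,463), just above the ring centred at (232,481). The gauge is upright and edge-on to this camera, so its dial faces left, toward the heel's straight edge.

Emit:
move_arm([
  {"tx": 0,"ty": 0,"tz": 5,"wx": 0,"wy": 0,"wz": 0},
  {"tx": 0,"ty": 0,"tz": 5,"wx": 0,"wy": 0,"wz": 0},
  {"tx": 0,"ty": 0,"tz": 2,"wx": 0,"wy": 0,"wz": 0},
  {"tx": 0,"ty": 0,"tz": 0,"wx": 0,"wy": 0,"wz": 0},
  {"tx": 0,"ty": 0,"tz": 0,"wx": 0,"wy": 0,"wz": 0},
])

```text
time: 15.88
tool_pos: [0.6046, -0.0949, 0.1354]
eef_rot: [3.141, 0.0, 2.078]
force: [0.2, -0.7, -1.9]
finger_gap: 0.021
gripper_force: 59.8
```

Emit:
move_arm([
  {"tx": 0,"ty": 0,"tz": 1,"wx": 0,"wy": 0,"wz": 0},
  {"tx": 0,"ty": 0,"tz": 1,"wx": 0,"wy": 0,"wz": 0},
  {"tx": 0,"ty": 0,"tz": 0,"wx": 0,"wy": 0,"wz": 0},
  {"tx": 0,"ty": 0,"tz": 0,"wx": 0,"wy": 0,"wz": 0},
])

```text
time: 16.38
tool_pos: [0.6046, -0.0949, 0.1336]
eef_rot: [3.141, 0.0, 2.078]
force: [0.6, 0.0, -0.6]
finger_gap: 0.0207
gripper_force: 59.8
```

Emit:
move_arm([
  {"tx": 0,"ty": 0,"tz": 1,"wx": 0,"wy": 0,"wz": 0},
  {"tx": 0,"ty": 0,"tz": 1,"wx": 0,"wy": 0,"wz": 0},
  {"tx": 0,"ty": 0,"tz": 0,"wx": 0,"wy": 0,"wz": 0},
  {"tx": 0,"ty": 0,"tz": 0,"wx": 0,"wy": 0,"wz": 0},
])

```text
time: 16.88
tool_pos: [0.6046, -0.0949, 0.1316]
eef_rot: [3.141, 0.0, 2.078]
force: [0.7, 0.6, 1.3]
finger_gap: 0.0207
gripper_force: 59.9
```

Emit:
move_arm([
  {"tx": 0,"ty": 0,"tz": 1,"wx": 0,"wy": 0,"wz": 0},
  {"tx": 0,"ty": 0,"tz": 1,"wx": 0,"wy": 0,"wz": 0},
  {"tx": 0,"ty": 0,"tz": 1,"wx": 0,"wy": 0,"wz": 0},
  {"tx": 0,"ty": 0,"tz": 0,"wx": 0,"wy": 0,"wz": 0},
  {"tx": 0,"ty": 0,"tz": 0,"wx": 0,"wy": 0,"wz": 0},
  {"tx": 0,"ty": 0,"tz": 0,"wx": 0,"wy": 0,"wz": 0},
])

```text
time: 17.62
tool_pos: [0.6047, -0.0949, 0.1285]
eef_rot: [3.141, 0.0, 2.078]
force: [-0.4, -0.3, 2.6]
finger_gap: 0.0202
gripper_force: 60.2
```

```bash
python3 m4.py side5.png; python3 m2.py
python3 - <<'E'
from h import *
f=[]
for i in range(6): cap("top"); f.append(env.get_obs()["force"])
print(np.mean(f,0),env.get_obs()["tool_pos"])
a=cv2.imread("pics/side5.png");c=cap("top");cv2.imwrite("pics/fin.png",np.hstack([a[300:600,60:360],cv2.resize(c["image"][110:210,160:300],(420,300))]))
E
```

```text
[ 0.6047 -0.0949  0.1285] [3.1412 0.0003 2.0776] [-0.4368 -0.2896  2.5645]
 back n [ 0.2034 -0.9201  0.3346] N 100 131 yaw -77.53668664653514 tilt 19.549658114029832 axis est [ 0.6048 -0.104   0.1034] rms 0.0009587314548801164
   -0.03 -0.008 57 [ 0.604  -0.1004  0.0535]
   -0.046 -0.032 243 [ 0.6054 -0.0982  0.0331]
pred tip (np.float64(231.7), np.float64(488.0)) pred ring (np.float64(231.8), np.float64(481.0)) housing c (np.float64(241.1), np.float64(388.0))
ring in side (full px) 306.8289637952559 179.75156054931335 [ 0.6025 -0.0938  0.033 ]
large (np.float64(0.5116790323755942), np.int64(316)) (np.float64(0.14454832528617395), np.int64(426)) small (np.float64(0.04417496271879162), np.int64(82)) (np.float64(0.04201019687237506), np.int64(96))
[ 0.6046 -0.0949  0.1284]
[0.36271397 0.0230248  4.15867609] [ 0.6045958  -0.09486208  0.12830581]
```

View pics/fin.png

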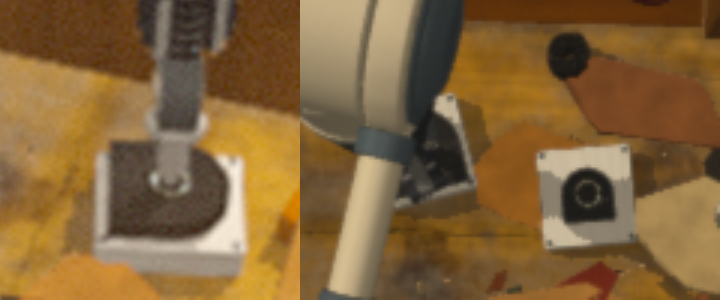

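The left crop shows the tip inside the ring at about (172,183), with the gauge upright and edge-on. The right crop shows the small heel untouched. The net push is about 6 N, which puts the plunger about 5 mm in.

```bash
python3 -c "
from bench import env
print(env.hand_in())"
```

```text
the job is handed in; nothing more can be done
None
```

I pressed the larger heel piece fully down. The gauge is held upright in its ring, dial toward the straight edge, with the plunger about 5 mm in (half way); the job is handed in, and the hand-in gave no verdict.

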